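# Stow the twine, cover it, and sand the serving board

## Robot

A 6-joint arm with a two-finger parallel gripper is mounted at the origin on the work surface. World frame = base frame: x ahead of the robot, y to its left, z up, the work surface at z = 0. Lengths are in m, angles in rad, forces in N, time in s.
With the tool pointing down it reaches from about 0.375 to 0.975 m from the base axis. Payload 3.8 kg.
Tool frame: the origin (TCP) lies on the centre line of the jaws, within the pads' length; the fingertips stand 22 mm ahead of it and the grasp point (between the pads) lies 3 mm ahead of it; z points along the fingers, y is the direction in which the jaws open and shut (so a half turn about z gives the same grasp; the last joint's range is limited). The gripper opens to 85 mm and grips with 20 to 120 N. Pads are 22 mm wide; open, the fingers measure 114 mm over their backs; the gripper's body (76 mm by 85 mm) begins 54 mm behind the grasp point. The pads swing forward as they close: fully open they stand 13 mm farther back than shut.
Start: joints at [-1.153, 0.264, 1.604, -0, 1.274, -0.037], TCP at [0.297, -0.606, 0.253] pointing down, gripper open.
Joint ranges: [-2.63, 2.63], [-0.94, 2.18], [0.31, 2.57], [-1.31, 4.45], [0, 2.66], [-2.55, 2.55]. Speed limits (rad/s): [2.57, 2.57, 3.14, 3.14, 3.14, 3.14].

## Interface

Orientations are given as a rotation vector (axis times angle).
In Python, from plant import arm, jaws, optics gives the robot as it stands. Calls block until the motion is done:
- arm.move_to(position, orientation): joint-space move of the TCP to a pose.
- arm.line_to(position, frame=None, velocity=0.15, stop_force=None): straight line of the TCP; frame=None keeps the orientation; velocity is the mean speed in m/s. With stop_force (N) it stops when the force on the tool has changed by that much, and returns True; else False.
- arm.move_joints(angles): joint-space move.
- jaws.gripper_open() and jaws.grab(newtons=None): open the fingers fully, or close them until they stop; newtons is the grip in N (None keeps the last).
- arm.sleep(seconds).
- arm.solve_ik(position, orientation): joint angles nearest the present ones, or None.
- optics.get_image(name): name is "scene" or "top" or "wrist"; returns the picture (384x512x3 uint8, red, green, blue); there is no depth.
- optics.camera_model(name): a dict with "camera_matrix" (3x3 intrinsics, pixels), "extrinsics" (4x4, takes a point from camera to world coordinates); the wrist camera has in their place "tool_from_camera" (4x4, takes a point from camera to tool coordinates, whose origin is the TCP and whose axes are the flange's). Camera axes: x right, y up, looking along -z (the intrinsics and any distortion apply to the point x, -y, -z); pixel columns grow to the right and rows downward; lengths in m; the calibration is good to about 2 mm. A picture is of the moment at which its call begins: read the wrist's pose just before it. camera_model takes no time and is no camera call.
A pose or a line that the arm cannot do raises arm.PlanningError and nothing moves.
- arm.hand_in(): hands the job in, once; it reports no verdict.
Trained networks look in the newest picture that a camera, given by its name, has taken for a name from the list of things; names that differ only in an ending like _2 or _b are one class to them, and where a whole thing is asked for, a point or a joint stands for the part that bears it (a point fixed in the world has none). Each returns a list of dicts, best first, with "conf" (0 to 1); they miss things now and then, are a little off and sometimes report something else, mostly with a low value. They report only what shows in the picture. A call takes as long as a camera call. They do not tell look-alikes from the thing itself.
- optics.search_frame(label, camera): "xy" ([column, row] as shares, 0 to 1, of the picture: columns of its width, rows of its height, amid what is visible of it).
- optics.cut_out(label, camera): "mask" (384x512 bool, what is visible of it) and "xy" ([column, row] as shares, 0 to 1, of the picture: columns of its width, rows of its height, amid what is visible of it).
- optics.tip_of(label, camera): "xy" ([column, row] as shares, 0 to 1, of the picture: columns of its width, rows of its height: a listed point, or the origin of a listed thing).
Readings, each from a call of its own:
- arm.read_time_s(): time.
- arm.read_joint_pos(): joint angles.
- arm.read_joint_vel(): joint speeds.
- arm.read_effort(): joint torques, N m.
- arm.read_ee_pos(): TCP position.
- arm.read_ee_rot(): TCP orientation.
- arm.read_wrist_force(): force on the tool from outside, world axes, zero at the start.
- arm.read_ft_torque(): the same for the moment, N m.
- arm.read_grip_width(): finger opening in m.
Only numpy, scipy, OpenCV 4.12 (cv2) and the standard library are available. Lean on these libraries where they do the work, as an engineer would, in place of code of your own. Each camera call takes 0.05 s, during which the arm holds its last target. There are 200 camera calls.

## Task

Before sanding, get the twine out of the dust: lift every bobbin off its post into the terracotta bowl and set the wooden cover on the bowl so that it sits seated and level. Then, with the sanding block lying flat and lengthwise along the middle of the serving board, press with a steady light force of about 10 N and make one unbroken stroke over its whole length, from the end with the hole to the plain end, and back again over the whole length to the hole. Finally lay the block sole down on its cork mat, wholly on it, with the bowl still covered, and leave the reamer, measuring cup and carafe alone.

Things in the scene. Friction and masses are not known exactly. Their poses are not given: they have to be found in the camera images.
- bobbin0: twine bobbin, one of up to three alike (one to three are present), upright on a post at the start: cork-coloured winding 60 mm across and 36 mm high, above it a bare cardboard core tube 30 mm across and 26 mm high (62 mm in all) to grip by; a 19 mm bore runs right through. 0.12 kg. Origin: centre of its underside; z up along the bore
- bobbin1: as bobbin0
- bobbin2: as bobbin0
- stand: fixed dark wooden stand 250 x 80 x 20 mm with three upright steel posts 12 mm across and 75 mm high (tips 95 mm above the worktop), at -85, 0 and +85 mm along its long x axis; each bobbin rests on the 20 mm high base around a post. Origin: centre of its underside
- bowl: loose round terracotta-glazed bowl, 0.9 kg, steep-sided: rim 172 mm across outside and 160 mm inside, 92 mm high, inner floor 8 mm above its underside and 136 mm across at the floor; up to three bobbins fit upright side by side (centres 36 mm from the axis, 120 degrees apart), and then stand below the rim. Origin: centre of its underside; z up
- cover: loose round wooden cover, 0.35 kg: disc 184 mm across, 12 mm thick; below it a tapered plug 8 mm deep (128 to 140 mm across) that goes inside the bowl's rim with 10 mm play each way; on top a round knob 28 mm across, 34 mm high (54 mm in all). At first it lies plug down on the worktop. Origin: centre of the plug's underside; z up. Seated, it is 84 mm above the bowl's origin
- sander: sanding block, 0.3 kg: wooden sole block 120 x 60 x 27 mm with its long side along x, and on it a grip ridge 100 mm long along x, 28 mm wide and 35 mm high (62 mm in all), to be taken from above across y. Origin: centre of its underside; z up. It starts on the cork mat, lengthwise
- mat: fixed cork mat 170 x 110 x 4 mm, long side along x. Origin: centre of its underside
- board_feet: the four fixed soft rubber feet of the serving board (with the board on them). Origin: on the worktop under the board's centre; x along the board, the end with the hole at -x
- board_top (a point): centre of the board's top face, 44 mm above the worktop when not pressed; moves down with the board. The oak board is 320 mm along x, 100 mm along y, 20 mm thick; a dark round hanging hole (22 mm) is near its -x end, 142 mm from the centre
- board (a joint): how far the board is pressed down on its soft feet, m: 0 free, 0.014 bottomed. It sinks straight down without tilting: about 1.6 N starts it moving, then 1.2 N per mm (10 N at 7 mm, 18 N bottomed)
- reamer: bystander: wooden citrus reamer lying on the worktop, 150 mm long
- measuring_cup: bystander: steel measuring cup 80 mm across, 70 mm high with a side handle
- carafe: bystander: empty glass carafe 104 mm across, 180 mm high
There are look-alikes about, which are no part of the job. Leave any blue or red look-alike of the cover alone.

How it is judged:
On the way, in this order (a step that is already met when the one before it is completed fails the run):
1. every bobbin is off its post and in the bowl (horizontal distance between each of bobbin0, bobbin1, bobbin2 and bowl below 0.07 m and z of bobbin0 in the frame of bowl between 0 and 0.065 m and z of bobbin1 in the frame of bowl between 0 and 0.065 m and z of bobbin2 in the frame of bowl between 0 and 0.065 m), for 0.3 s.
2. the cover sits seated and level on the bowl (horizontal distance between cover and bowl below 0.013 m and angle between cover's own z axis and vertical below 0.06 rad and z of cover in the frame of bowl between 0.079 and 0.089 m and contact force between the fingers and cover below 0.1 N), for 0.3 s.
3. sanding block pressed flat on the board (4.5 to 30 N), at the end with the hole (x of sander in the frame of board_top between -0.12 and -0.072 m and y of sander in the frame of board_top between -0.025 and 0.025 m and angle between the x axis of sander and the x axis of board_top, either way round below 0.2 rad and angle between sander's own z axis and vertical below 0.1 rad and contact force between sander and board_feet between 4.5 and 30 N), for 0.1 s.
4. sanding block pressed flat on the board (4.5 to 30 N), passing the first half (x of sander in the frame of board_top between -0.055 and -0.01 m and y of sander in the frame of board_top between -0.025 and 0.025 m and angle between the x axis of sander and the x axis of board_top, either way round below 0.2 rad and angle between sander's own z axis and vertical below 0.1 rad and contact force between sander and board_feet between 4.5 and 30 N), for 0.1 s.
5. sanding block pressed flat on the board (4.5 to 30 N), passing the second half (x of sander in the frame of board_top between 0.01 and 0.055 m and y of sander in the frame of board_top between -0.025 and 0.025 m and angle between the x axis of sander and the x axis of board_top, either way round below 0.2 rad and angle between sander's own z axis and vertical below 0.1 rad and contact force between sander and board_feet between 4.5 and 30 N), for 0.1 s.
6. sanding block pressed flat on the board (4.5 to 30 N), at the plain end (x of sander in the frame of board_top between 0.072 and 0.12 m and y of sander in the frame of board_top between -0.025 and 0.025 m and angle between the x axis of sander and the x axis of board_top, either way round below 0.2 rad and angle between sander's own z axis and vertical below 0.1 rad and contact force between sander and board_feet between 4.5 and 30 N), for 0.1 s.
7. sanding block pressed flat on the board (4.5 to 30 N), coming back, half by the plain end (all of step 5), for 0.1 s.
8. sanding block pressed flat on the board (4.5 to 30 N), coming back, half by the hole (all of step 4), for 0.1 s.
9. sanding block pressed flat on the board (4.5 to 30 N), back at the end with the hole (all of step 3), for 0.1 s.
At the end, for the whole second after the job is handed in: every bobbin in the bowl; cover seated on the rim within 13 mm of the bowl's axis, level within 0.06 rad; sanding block flat on the cork mat within 35 mm of its centre each way; all at rest (all of step 1 and horizontal distance between cover and bowl below 0.013 m and angle between cover's own z axis and vertical below 0.06 rad and z of cover in the frame of bowl between 0.079 and 0.089 m and x of sander in the frame of mat between -0.035 and 0.035 m and y of sander in the frame of mat between -0.035 and 0.035 m and z of sander in the frame of mat between 0 and 0.009 m and angle between sander's own z axis and vertical below 0.08 rad and linear speed of each of sander, cover, bowl below 0.02 m/s); the robot touches nothing.
It fails at once if reamer pushed aside or knocked over (distance of reamer from where it was at the start of the episode above 0.03 m or angle between reamer's own z axis and vertical above 0.5 rad).
It fails at once if measuring cup pushed aside or knocked over (distance of measuring_cup from where it was at the start of the episode above 0.03 m or angle between measuring_cup's own z axis and vertical above 0.5 rad).
It fails at once if carafe pushed aside or knocked over (distance of carafe from where it was at the start of the episode above 0.03 m or angle between carafe's own z axis and vertical above 0.5 rad).
It fails at once if sanding block rammed into the board (over 60 N) (contact force between sander and board_feet above 60 N).
It fails at once if bowl tipped (angle between bowl's own z axis and vertical above 0.5 rad).
Of bobbin0, bobbin1, bobbin2 only 1 to 3 are there at a start; the rules pass over those that are not, and their reading is None.
At some moment in a run one of cover, sander may be knocked a few centimetres aside while the robot is not near it.
It also fails if it takes over 210 s, if anything falls off the work surface, if the arm or the gripper's body presses on something with over 40 N, if the wrist force passes 120 N, or if a joint passes its speed limit or range.

## Working session

There is one attempt and no reset: what is moved stays moved. The work goes in short steps, each a Python script; the robot and the scene stay as the last script left them, time stands still between calls to the robot, and variables do not carry over. Pictures are saved under pics/ and viewed, about 12 in all and at most 16, crops included, and the job is handed in when it is done.

```bash
mkdir -p pics; ls; python3 - <<'E'
from plant import arm,jaws,optics
import cv2,numpy as np
for n in("scene","top"):
    im=optics.get_image(n); cv2.imwrite(f"pics/{n}0.png",im[:,:,::-1])
    m=optics.camera_model(n); print(n,{k:np.round(v,4).tolist() if not isinstance(v,str) else v for k,v in m.items()})
m=optics.camera_model("wrist");print({k:np.round(v,4).tolist() for k,v in m.items()})
print(arm.read_ee_rot(),arm.read_time_s())
for l in["bobbin0","stand","bowl","cover","sander","mat","board_top","board_feet","reamer","measuring_cup","carafe"]:
    print(l,[(round(d["conf"],2),np.round(np.array(d["xy"])*[512,384],1).tolist()) for d in optics.tip_of(l,"top")])
E
```

```text
pics
scene {'camera_matrix': [[405.1826, 0.0, 255.3746], [0.0, 405.1826, 191.217], [0.0, 0.0, 1.0]], 'extrinsics': [[0.816, -0.4323, 0.3838, 1.0616], [0.5781, 0.6118, -0.5398, -0.9331], [-0.0014, 0.6624, 0.7492, 1.202], [0.0, 0.0, 0.0, 1.0]]}
top {'camera_matrix': [[423.9888, 0.0, 258.3738], [0.0, 423.9888, 195.6444], [0.0, 0.0, 1.0]], 'extrinsics': [[0.0202, 0.9948, -0.0999, 0.3186], [-0.9996, 0.0219, 0.0163, -0.0941], [0.0184, 0.0995, 0.9949, 1.6679], [0.0, 0.0, 0.0, 1.0]]}
{'camera_matrix': [[305.5087, 0.0, 254.9413], [0.0, 305.5087, 192.3302], [0.0, 0.0, 1.0]], 'tool_from_camera': [[-0.0012, 0.9633, 0.2686, 0.0692], [1.0, 0.0011, 0.0005, -0.0006], [0.0002, 0.2686, -0.9633, -0.1202], [0.0, 0.0, 0.0, 1.0]]}
[-3.05870373e+00 -7.07841754e-01  6.16940068e-04] 0.1
bobbin0 [(0.63, [222.1, 160.0]), (0.31, [231.2, 194.0])]
stand [(0.89, [201.7, 154.8]), (0.36, [232.1, 196.9])]
bowl [(0.87, [151.6, 205.8]), (0.24, [124.3, 159.1])]
cover [(0.93, [315.7, 216.4]), (0.9, [373.5, 225.9]), (0.75, [388.7, 176.3]), (0.61, [300.5, 279.9])]
sander []
mat [(0.85, [258.5, 159.7])]
board_top [(0.83, [232.8, 196.2])]
board_feet [(0.75, [124.2, 158.4]), (0.63, [231.2, 197.6])]
reamer [(0.5, [226.1, 118.7])]
measuring_cup [(0.7, [121.5, 159.5])]
carafe [(0.57, [332.6, 163.5])]
```

```bash
python3 - <<'E'
import cv2
im=cv2.imread("pics/top0.png")[90:310,80:420]; cv2.imwrite("pics/top0c.png",cv2.resize(im,None,fx=2.3,fy=2.3,interpolation=cv2.INTER_CUBIC))
im=cv2.imread("pics/scene0.png"); cv2.imwrite("pics/scene0c.png",cv2.resize(im,(768,576),interpolation=cv2.INTER_CUBIC))
E
```

```text
(no output)
```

View pics/top0c.png

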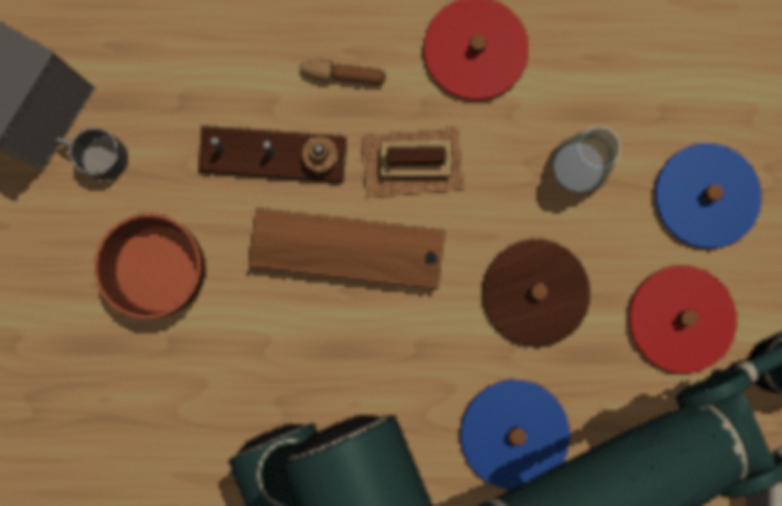

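View pics/scene0c.png

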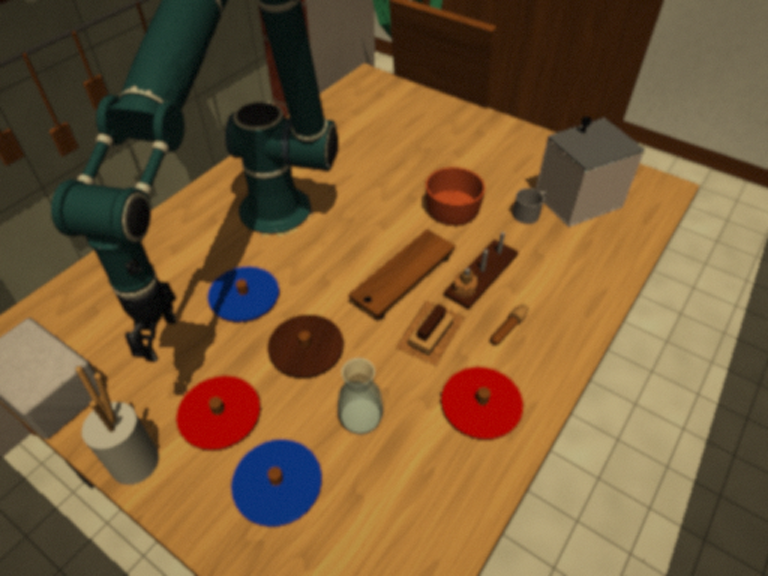

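The view shows one bobbin, on the stand's right post at about crop (319,150). The brown cover is at (537,292), the bowl at (150,267), and the sander on its mat at (415,158). The board's hole is at its right (−y) end, (431,257). Next I'll turn these into positions.

```bash
cat > h.py <<'E'
import numpy as np, cv2
from scipy.spatial.transform import Rotation as R
from plant import arm,jaws,optics
def ray(name,px,z,T=None):
    m=optics.camera_model(name); K=np.array(m["camera_matrix"])
    T=np.array(m["extrinsics"]) if T is None else T
    px=np.atleast_2d(px).astype(float)
    d=np.c_[(px[:,0]-K[0,2])/K[0,0],-(px[:,1]-K[1,2])/K[1,1],-np.ones(len(px))]@T[:3,:3].T
    return T[:3,3]+d*((z-T[2,3])/d[:,2])[:,None]
def toolT():
    T=np.eye(4);T[:3,:3]=R.from_rotvec(arm.read_ee_rot()).as_matrix();T[:3,3]=arm.read_ee_pos();return T
def camT(): return toolT()@np.array(optics.camera_model("wrist")["tool_from_camera"])
def proj(P,T,name="wrist"):
    K=np.array(optics.camera_model(name)["camera_matrix"]);p=(np.atleast_2d(P)-T[:3,3])@T[:3,:3]
    return np.c_[K[0,2]+K[0,0]*p[:,0]/-p[:,2],K[1,2]-K[1,1]*p[:,1]/-p[:,2]]
def down(jaw):
    """tool down, jaw (y) axis along world angle `jaw`; picks the half-turn nearest current yaw of wrist"""
    y=np.array([np.cos(jaw),np.sin(jaw),0]);z=np.array([0,0,-1.]);x=np.cross(y,z)
    return R.from_matrix(np.c_[x,y,z]).as_rotvec()
def ik(p,jaw):
    best=None
    for j in(jaw,jaw+np.pi):
        q=arm.solve_ik(p,down(j))
        if q is not None and (best is None or abs(q[5])<abs(best[0][5])): best=(q,down(j))
    return best
E
python3 - <<'E'
from h import *
c=lambda a:np.array(a)/2.3+[80,90]
def show(n,a,z): 
    p=ray("top",c(a),z)[:,:2]; print(n,np.round(p,3).tolist(),"mean",np.round(p.mean(0),4)); return p
for n,a,z in[("board",[(256,208),(445,230),(438,292),(249,270)],.044),("mat",[(362,133),(460,128),(463,190),(366,196)],.004),("stand",[(201,126),(346,136),(344,184),(199,175)],.02)]:
    p=show(n,a,z); d=p[1]-p[0]+p[2]-p[3]; print(" ang",np.arctan2(d[1],d[0]),"len",np.linalg.norm(d)/2)
show("hole",[(431,258)],.044)
show("bowl",[(150,267)],.092);show("cover",[(536,293)],.02);show("knob",[(540,290)],.054)
show("bob",[(319,147)],.082);show("sander",[(415,156)],.066);show("cup",[(98,155)],.07);show("carafe",[(580,168)],.0);show("reamer",[(343,74)],.015)
show("posts",[(215,143),(266,147)],.095)
E
```

```text
board [[0.535, 0.139], [0.505, -0.178], [0.4, -0.169], [0.43, 0.147]] mean [ 0.4676 -0.0153]
 ang -1.6653354540784406 len 0.3177518854467636
mat [[0.675, -0.034], [0.688, -0.204], [0.579, -0.21], [0.565, -0.043]] mean [ 0.627  -0.1228]
 ang -1.490165238575764 len 0.16898227813084327
stand [[0.677, 0.241], [0.666, -0.007], [0.583, -0.006], [0.592, 0.241]] mean [0.6296 0.1174]
 ang -1.6135701113616818 len 0.2479887390817144
hole [[0.457, -0.156]] mean [ 0.4571 -0.1558]
bowl [[0.429, 0.299]] mean [0.4286 0.299 ]
cover [[0.404, -0.336]] mean [ 0.4035 -0.3357]
knob [[0.407, -0.337]] mean [ 0.4069 -0.3374]
bob [[0.633, 0.034]] mean [0.6334 0.0336]
sander [[0.625, -0.125]] mean [ 0.6251 -0.1252]
cup [[0.614, 0.399]] mean [0.6136 0.3986]
carafe [[0.623, -0.414]] mean [ 0.6234 -0.4137]
reamer [[0.776, 0.001]] mean [0.7759 0.0013]
posts [[0.633, 0.202], [0.629, 0.119]] mean [0.631  0.1605]
```

```bash
cat >> h.py <<'E'
def go(p,jaw):
    q,r=ik(p,jaw); arm.move_to(p,r)
def snap(fn,circles=(),polys=()):
    T=camT(); im=optics.get_image("wrist"); o=im[:,:,::-1].copy()
    a=np.linspace(0,2*np.pi,60)
    for x,y,z,r in circles:
        cv2.polylines(o,[proj(np.c_[x+r*np.cos(a),y+r*np.sin(a),0*a+z],T).astype(int)],True,(0,255,0),1)
    for P in polys: cv2.polylines(o,[proj(P,T).astype(int)],True,(0,255,0),1)
    cv2.imwrite(f"pics/{fn}.png",o); cv2.imwrite(f"pics/{fn}_raw.png",im[:,:,::-1]); np.save(f"pics/{fn}.npy",T); return T
E
python3 - <<'E'
from h import *
for j in (0,np.pi):print(arm.solve_ik([.63,.034,.25],down(j)))
go([.63,.034,.30],0); arm.line_to([.63,.034,.24])
print(arm.read_ee_pos(),arm.read_joint_pos())
snap("w_bob",[(.630,.034,.082,.015),(.630,.034,.056,.03)])
E
```

```text
[ 1.44393203e-02  1.83510279e-01  1.70741005e+00 -4.44089210e-16
  1.25067233e+00  1.44393203e-02]
None
[0.63004263 0.0336538  0.23995879] [ 1.39105541e-02  1.90282368e-01  1.71818957e+00 -4.36439406e-05
  1.23357896e+00  1.44036046e-02]
```

View pics/w_bob.png

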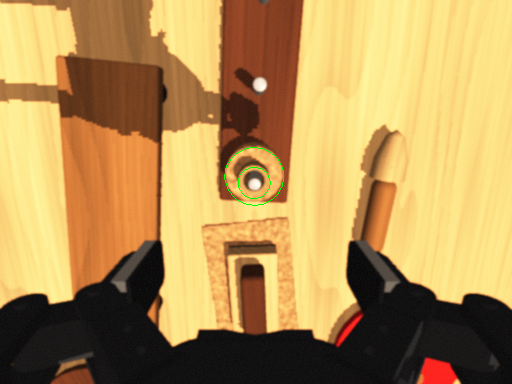

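The overlay fits the bobbin (core at about pixel (254,183)). I'll grasp it, lift it and move it over the bowl, then look at the bowl on arrival.

```bash
python3 - <<'E'
from h import *
arm.line_to([.630,.034,.12]); arm.line_to([.630,.034,.081],velocity=.06,stop_force=8)
jaws.grab(35); print("w",arm.read_grip_width(),arm.read_ee_pos())
arm.line_to([.630,.034,.26],velocity=.12); print("w",arm.read_grip_width())
b=(.4286,.299)
go([b[0]-.0,b[1],.27],np.arctan2(b[1],b[0]))
print(arm.read_joint_pos())
snap("w_bowl",[(b[0],b[1],.092,.086),(b[0],b[1],.092,.080)])
E
```

```text
w 0.029004743213684635 [0.63025213 0.034053   0.08146188]
w 0.029202961905683437
[ 5.60348982e-01 -3.62906858e-02  1.90532691e+00 -6.32681139e-04
  1.27216833e+00 -4.76206146e-02]
```

View pics/w_bowl.png

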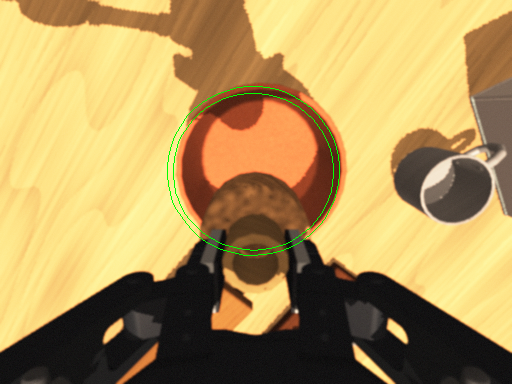

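The bowl shows about 6 px right of the overlay, and the arm hadn't settled when I read it. I'll look again after a pause.

```bash
python3 - <<'E'
from h import *
arm.sleep(.5); print(arm.read_joint_pos(),arm.read_ee_pos(),arm.read_grip_width())
b=(.4286,.299)
snap("w_bowl2",[(b[0],b[1],.092,.086),(b[0],b[1],.092,.080)])
E
```

```text
[ 5.61116393e-01 -3.65771261e-02  1.90578238e+00 -2.30893236e-05
  1.27246384e+00 -4.77039535e-02] [0.42872569 0.29885773 0.26995671] 0.02907542508041895
```

View pics/w_bowl2.png

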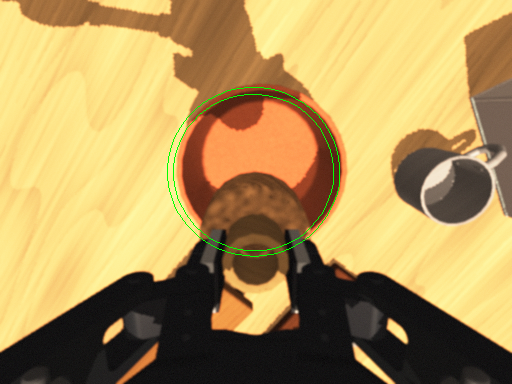

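```bash
python3 - <<'E'
from h import *
im=cv2.imread("pics/w_bowl2_raw.png")
m=[d for d in optics.cut_out("bowl","wrist")]; print([(d["conf"],d["mask"].sum()) for d in m])
mk=m[0]["mask"].astype(np.uint8)
o=im.copy(); cs,_=cv2.findContours(mk,cv2.RETR_EXTERNAL,cv2.CHAIN_APPROX_NONE); cv2.drawContours(o,cs,-1,(255,0,0),1)
c=max(cs,key=len)[:,0]; T=np.load("pics/w_bowl2.npy")
s=c[c[:,1]<215]; P=ray("wrist",s,.092,T)[:,:2]
from scipy.optimize import least_squares
f=least_squares(lambda v:np.hypot(P[:,0]-v[0],P[:,1]-v[1])-v[2],[.43,.3,.086],loss="soft_l1",f_scale=.002); print(f.x,np.abs(f.fun).mean())
cv2.imwrite("pics/w_bowl3.png",cv2.resize(o[60:300,120:400],None,fx=2.5,fy=2.5))
E
```

```text
[(0.92, np.int64(16045))]
[0.42562614 0.31676361 0.07568184] 0.014160944332547548
```

View pics/w_bowl3.png

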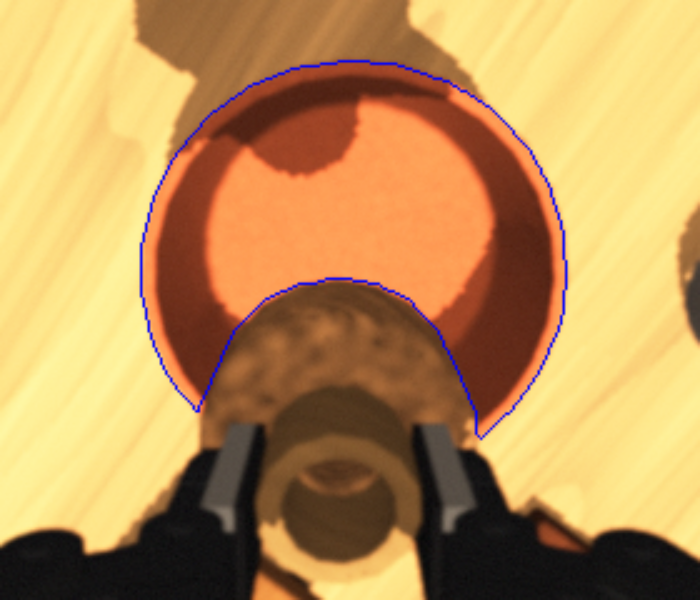

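```bash
python3 - <<'E'
from h import *
from scipy.optimize import least_squares
m=optics.cut_out("bowl","wrist")[0]["mask"].astype(np.uint8)
cs,_=cv2.findContours(m,cv2.RETR_EXTERNAL,cv2.CHAIN_APPROX_NONE);c=max(cs,key=len)[:,0].astype(float)
T=np.load("pics/w_bowl2.npy"); ct=np.array([261.4,170]); r=np.hypot(*(c-ct).T); s=c[r>80]
P=ray("wrist",s,.092,T)[:,:2]
f=least_squares(lambda v:np.hypot(P[:,0]-v[0],P[:,1]-v[1])-v[2],[.43,.3,.086],loss="soft_l1",f_scale=.002); print(f.x,np.abs(f.fun).mean(),len(s))
E
```

```text
[0.43195609 0.3066219  0.08450309] 0.000285806335200027 369
```

```bash
python3 - <<'E'
from h import *
b=[.432,.3066]
arm.line_to(b+[.25]); arm.line_to(b+[.10],velocity=.1)
print(arm.line_to(b+[.067],velocity=.03,stop_force=4),arm.read_ee_pos())
jaws.gripper_open(); arm.line_to(b+[.27],velocity=.12); arm.sleep(.3)
snap("w_bowl4",[(*b,.092,.086),(*b,.092,.080),(*b,.07,.015)])
from scipy.optimize import least_squares
m=optics.cut_out("bowl","wrist")
T=np.load("pics/w_bowl4.npy")
for d in m:
    cs,_=cv2.findContours(d["mask"].astype(np.uint8),cv2.RETR_EXTERNAL,cv2.CHAIN_APPROX_NONE);c=cv2.convexHull(max(cs,key=len))[:,0].astype(float)
    P=ray("wrist",c,.092,T)[:,:2]
    f=least_squares(lambda v:np.hypot(P[:,0]-v[0],P[:,1]-v[1])-v[2],[.43,.3,.086],loss="soft_l1",f_scale=.002); print(d["conf"],f.x,np.abs(f.fun).mean(),len(c))
E
```

```text
True [0.43159828 0.30635871 0.06942787]
0.83 [0.43211665 0.30658593 0.08484838] 0.0002504425354207629 53
```

View pics/w_bowl4.png

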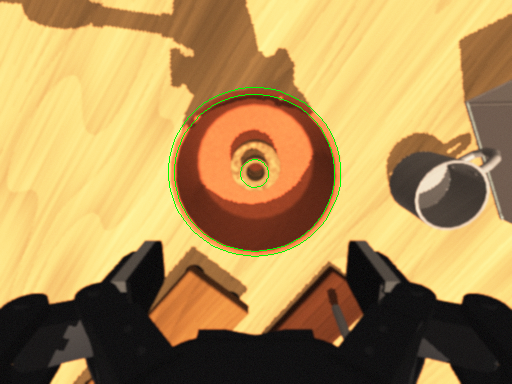

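The bobbin stands upright and centred in the bowl. Next is the cover.

```bash
python3 - <<'E'
from h import *
c=[.405,-.336]
go(c+[.24],np.arctan2(c[1],c[0])); arm.sleep(.4)
print(arm.read_joint_pos(),arm.read_wrist_force(),arm.read_time_s())
snap("w_cov",[(*c,.054,.014),(*c,.02,.092)])
T=np.load("pics/w_cov.npy")
from scipy.optimize import least_squares
for d in optics.cut_out("cover","wrist"):
    cs,_=cv2.findContours(d["mask"].astype(np.uint8),cv2.RETR_EXTERNAL,cv2.CHAIN_APPROX_NONE);h=cv2.convexHull(max(cs,key=len))[:,0].astype(float)
    h=h[(h[:,1]<250)]
    if len(h)<8: continue
    P=ray("wrist",h,.02,T)[:,:2]
    f=least_squares(lambda v:np.hypot(P[:,0]-v[0],P[:,1]-v[1])-v[2],[*P.mean(0),.09],loss="soft_l1",f_scale=.002); print(d["conf"],f.x,np.abs(f.fun).mean(),len(h))
E
```

```text
[-7.39368172e-01 -9.34765399e-03  1.93503493e+00  3.60701234e-06
  1.21586295e+00 -4.73250556e-02] [-0.06910332  0.58464009 -0.05108532] 18.1167
0.97 [ 0.40567612 -0.33419372  0.09077316] 0.00026580186964256133 54
0.8 [ 0.17174284 -0.30042392  0.09205658] 0.0007259377887714177 20
0.77 [ 0.57355002 -0.61355788  0.08314712] 0.00018946315847638058 11
```

View pics/w_cov.png

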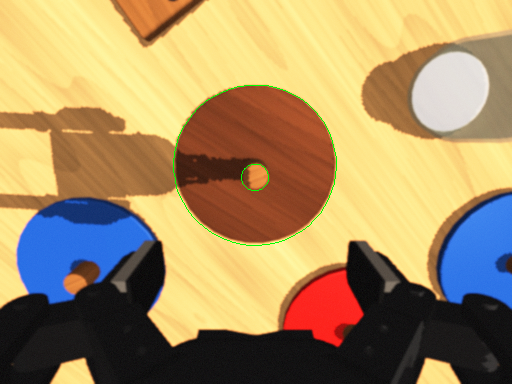

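```bash
python3 - <<'E'
from h import *
c=[.4055,-.335]
arm.line_to(c+[.10]); print(arm.line_to(c+[.046],velocity=.05,stop_force=8))
jaws.grab(60); g=arm.read_ee_pos(); print(g,arm.read_grip_width())
arm.line_to(c+[.27],velocity=.12); arm.sleep(.2); print(arm.read_grip_width(),arm.read_wrist_force())
b=[.432,.3066]
go(b+[.27],np.arctan2(b[1],b[0])); arm.sleep(.3)
z=g[2]+.084
arm.line_to(b+[z+.03],velocity=.12); arm.sleep(.2)
print(arm.line_to(b+[z-.004],velocity=.03,stop_force=4),arm.read_ee_pos(),"expected z",z,arm.read_grip_width(),arm.read_wrist_force())
E
```

```text
False
[ 0.40585356 -0.33532114  0.04639857] 0.026782210875301762
0.026348928945284886 [ 0.5292846  -0.00985971 -3.49840254]
True [0.43168847 0.3063891  0.13063415] expected z 0.13039856524729537 0.02636642704671454 [-0.75864512 -0.29936112  4.46875146]
```

Contact came at the expected seated height. I'll release, back off and check.

```bash
python3 - <<'E'
from h import *
jaws.gripper_open(); b=[.432,.3066]
arm.line_to(b+[.30],velocity=.12); arm.sleep(.4)
snap("w_cov2",[(*b,.104,.092),(*b,.138,.014),(*b,0.0,.073)])
T=np.load("pics/w_cov2.npy")
from scipy.optimize import least_squares
for d in optics.cut_out("cover","wrist"):
    cs,_=cv2.findContours(d["mask"].astype(np.uint8),cv2.RETR_EXTERNAL,cv2.CHAIN_APPROX_NONE);h=cv2.convexHull(max(cs,key=len))[:,0].astype(float)
    P=ray("wrist",h,.104,T)[:,:2]
    f=least_squares(lambda v:np.hypot(P[:,0]-v[0],P[:,1]-v[1])-v[2],[*P.mean(0),.09],loss="soft_l1",f_scale=.002); print(d["conf"],f.x,np.abs(f.fun).mean(),len(h))
m=[.627,-.1228]
go(m+[.27],0); arm.sleep(.4)
th=-1.490165; u=np.array([np.cos(th),np.sin(th)]);v=np.array([-u[1],u[0]])
q=lambda c,a,bb,z:[[*(np.array(c)+s*a*u+t*bb*v),z] for s,t in((1,1),(1,-1),(-1,-1),(-1,1))]
snap("w_sand",polys=[q(m,.085,.055,.004),q([.6251,-.1252],.05,.014,.066)])
o=np.hstack([cv2.imread("pics/w_cov2.png"),cv2.imread("pics/w_sand.png")]); cv2.imwrite("pics/pair.png",cv2.resize(o,(800,300),interpolation=cv2.INTER_AREA)); print(arm.read_time_s())
E
```

```text
0.66 [0.43235191 0.30672896 0.09047436] 0.00032704455471142184 55
32.9417
```

View pics/pair.png

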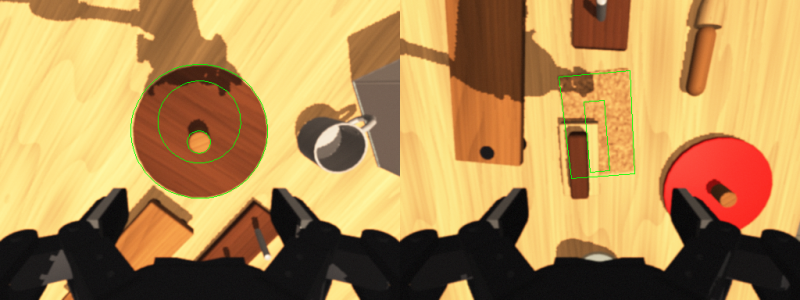

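The left half shows the cover seated and level on the bowl, with the rings matching. The right half shows the sander knocked aside: its ridge is now at about (578,158), partly off the mat. I'll zoom in on it.

```bash
python3 - <<'E'
from h import *
im=cv2.imread("pics/w_sand_raw.png")[70:290,130:330]; cv2.imwrite("pics/sandz.png",cv2.resize(im,None,fx=2.7,fy=2.7,interpolation=cv2.INTER_CUBIC))
E
```

```text
(no output)
```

View pics/sandz.png

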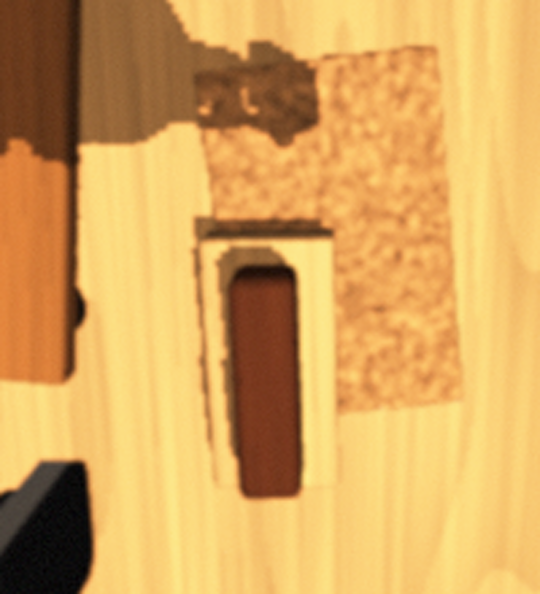

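```bash
python3 - <<'E'
from h import *
T=np.load("pics/w_sand.npy"); f=lambda a:np.array(a)/2.7+[130,70]
for n,a,z in[("ridge",[(230,268),(297,268),(301,497),(241,497)],.064),("sole",[(200,237),(333,237),(337,487),(216,487)],.029),("mat",[(195,72),(436,46),(463,402),(222,428)],.004),("boardR",[(78,140),(72,380)],.044)]:
    P=ray("wrist",f(a),z,T)[:,:2]; print(n,np.round(P,4).tolist(),P.mean(0))
    if len(P)==4:
        d=P[2]-P[1]+P[3]-P[0]; print(" ang",np.arctan2(d[1],d[0]),np.linalg.norm(d)/2)
E
```

```text
ridge [[0.5846, -0.1181], [0.6115, -0.1181], [0.6119, -0.2194], [0.5858, -0.2194]] [ 0.59845031 -0.16877857]
 ang -1.5630209531132166 0.10129477612301505
sole [[0.5672, -0.1112], [0.6258, -0.1112], [0.6275, -0.232], [0.5694, -0.232]] [ 0.59750668 -0.17158235]
 ang -1.5545132548009681 0.12078509758511642
mat [[0.5641, -0.041], [0.6715, -0.03], [0.6903, -0.198], [0.5697, -0.2118]] [ 0.62392085 -0.12017737]
 ang -1.4990350725709953 0.16985484029026016
boardR [[0.5216, -0.0688], [0.5101, -0.1725]] [ 0.51584876 -0.12066667]
```

```bash
python3 - <<'E'
from h import *
c=np.array([.4676,-.0153]);th=1.476
go([*c,.36],0); arm.sleep(.4)
u=np.array([np.cos(th),np.sin(th)]);v=np.array([-u[1],u[0]])
q=[[*(c+s*.16*u+t*.05*v),.044] for s,t in((1,1),(1,-1),(-1,-1),(-1,1))]
T=snap("w_board",[(*(c-.142*u),.044,.011)],[q])
for d in optics.cut_out("board_top","wrist"):
    cs,_=cv2.findContours(d["mask"].astype(np.uint8),cv2.RETR_EXTERNAL,cv2.CHAIN_APPROX_NONE)
    P=ray("wrist",max(cs,key=len)[:,0],.044,T)[:,:2].astype(np.float32); print(d["conf"],cv2.minAreaRect(P))
im=cv2.imread("pics/w_board.png"); cv2.imwrite("pics/boardz.png",cv2.resize(im,(700,525)))
E
```

```text
0.62 ((0.4708222448825836, -0.011683434247970581), (0.31824401021003723, 0.10144469887018204), 84.51313018798828)
```

View pics/boardz.png

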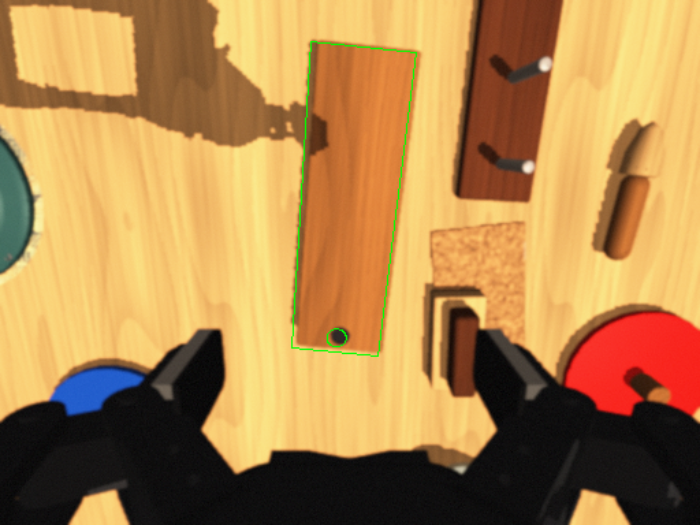

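The board's centre is (.471,−.012) and its angle 1.475; the hole ring at (337,337) matches. Now I'll take the sander.

```bash
python3 - <<'E'
from h import *
s=[.598,-.170]; th=1.475
go(s+[.20],.013); arm.line_to(s+[.11])
print(arm.line_to(s+[.058],velocity=.04,stop_force=6),arm.read_ee_pos())
jaws.grab(110); g=arm.read_ee_pos(); print(g,arm.read_grip_width())
arm.line_to(s+[.15],velocity=.1); arm.sleep(.3); print(arm.read_grip_width(),arm.read_wrist_force(),arm.read_ft_torque())
c=np.array([.4708,-.0117]);u=np.array([np.cos(th),np.sin(th)])
p=c-.096*u
go([*p,.16],th-np.pi/2); arm.sleep(.3)
snap("w_held")
im=cv2.imread("pics/w_held.png"); cv2.imwrite("pics/heldz.png",cv2.resize(im,(700,525))); print(arm.read_ee_pos(),arm.read_time_s())
E
```

```text
False [ 0.59828769 -0.17008878  0.05838102]
[ 0.59835936 -0.17012872  0.05840673] 0.026534876009004203
0.026135791581052475 [ 0.72110782 -0.44195464 -2.64697532] [ 0.01363507 -0.02143407 -0.02285155]
[ 0.462231   -0.10757291  0.15995632] 40.4417
```

View pics/heldz.png

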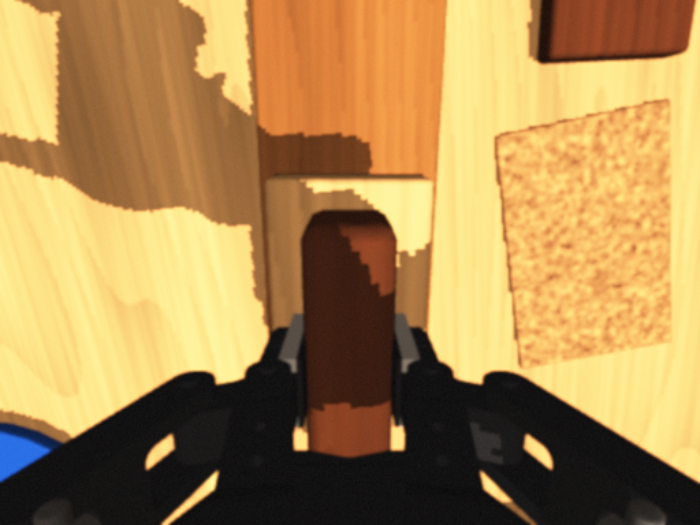

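```bash
python3 - <<'E'
from h import *
T=np.load("pics/w_held.npy");P=ray("wrist",np.array([(497,135),(668,100),(671,340),(521,367)])*512/700,.004,T)[:,:2]; print("mat",P.round(3).tolist(),P.mean(0))
th=1.475;c=np.array([.4708,-.0117]);u=np.array([np.cos(th),np.sin(th)])
a=c-.096*u;b=c+.096*u
arm.line_to([*a,.106],velocity=.08); arm.sleep(.3); f0=arm.read_wrist_force(); t0=arm.read_ft_torque()
z=.106
hit=arm.line_to([*a,.0914],velocity=.015,stop_force=9.5); arm.sleep(.2)
print(hit,arm.read_ee_pos(),arm.read_wrist_force()-f0)
f=(arm.read_wrist_force()-f0)[2]; z=arm.read_ee_pos()[2]
for _ in range(3):
    if 8.5<f<12: break
    z-=np.clip((10-f)/1.2e3,-.005,.004); arm.line_to([*a,z],velocity=.015); arm.sleep(.2); f=(arm.read_wrist_force()-f0)[2]; print(z,f)
if 7<f<15:
    arm.line_to([*b,z],velocity=.06); arm.sleep(.2); print("plain end",arm.read_ee_pos(),arm.read_wrist_force()-f0,arm.read_ft_torque()-t0)
    arm.line_to([*a,z],velocity=.06); arm.sleep(.2); print("hole end",arm.read_ee_pos(),arm.read_wrist_force()-f0,arm.read_ft_torque()-t0)
E
```

```text
mat [[0.564, -0.041], [0.669, -0.03], [0.689, -0.196], [0.581, -0.207]] [ 0.62590001 -0.11859849]
True [ 0.4616297  -0.10726262  0.09235951] [-1.87782232  1.39460003  8.4194802 ]
0.09104241149102785 9.948552975610813
plain end [0.48173724 0.08309995 0.09243205] [-0.19317035 -3.29273311  9.84389164] [-0.62658504  0.15983439  0.07927119]
hole end [ 0.46351821 -0.10683104  0.09244989] [0.18217194 5.49143725 8.21182519] [ 0.51926269  0.1007997  -0.13391891]
```

The stroke held about 8–10 N in both directions. I'll lift and lay the block on the mat.

```bash
python3 - <<'E'
from h import *
p=arm.read_ee_pos(); arm.line_to([p[0],p[1],.16],velocity=.1)
m=[.6262,-.1205]
go(m+[.16],.076); arm.sleep(.3); arm.line_to(m+[.075],velocity=.1); arm.sleep(.2)
print(arm.line_to(m+[.056],velocity=.025,stop_force=3),arm.read_ee_pos())
jaws.gripper_open(); arm.line_to(m+[.28],velocity=.12); arm.sleep(.4)
th=-1.495;u=np.array([np.cos(th),np.sin(th)]);v=np.array([-u[1],u[0]])
q=lambda c,a,b,z:[[*(np.array(c)+s*a*u+t*b*v),z] for s,t in((1,1),(1,-1),(-1,-1),(-1,1))]
snap("w_fin",polys=[q(m,.085,.055,.004),q(m,.05,.014,.066)])
print([x["conf"] for x in [] ])
bo=[.432,.3066]; go(bo+[.33],np.arctan2(bo[1],bo[0])); arm.sleep(.4)
snap("w_fin2",[(*bo,.104,.092),(*bo,.138,.014)])
o=np.hstack([cv2.imread("pics/w_fin.png"),cv2.imread("pics/w_fin2.png")]); cv2.imwrite("pics/pair2.png",cv2.resize(o,(800,300),interpolation=cv2.INTER_AREA)); print(arm.read_time_s())
E
```

```text
True [ 0.62608005 -0.12046204  0.05840824]
[]
59.1833
```

View pics/pair2.png

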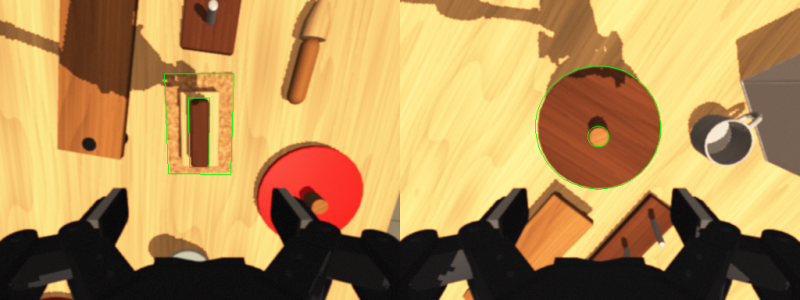

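The block is centred on the mat (ridge at about (200,132)) and the cover is still seated on the bowl (599,127). The gripper is clear of everything, so I'm handing in.

```bash
python3 -c "
from plant import arm
print(arm.hand_in(),arm.read_time_s())"
```

```text
the job is handed in; nothing more can be done
the job is handed in; nothing more can be done
```

The job is done and handed in at about 59 s on the robot's clock; hand-in gave no verdict.

- **Bobbin and cover:** there was one bobbin. I stood it upright in the middle of the bowl. The brown cover touched down at its expected seated height and, in the wrist picture, lay within about 1 mm of the bowl's axis.
- **Sanding block:** it had been knocked about 5 cm aside, partly off the mat, before I reached it, so I located it again and gripped it there.
- **Stroke:** I pressed to about 10 N and went from the hole end to the plain end (±96 mm from the board's centre) and back. The wrist force read 9.9 N at the start, 9.8 N at the plain end and 8.2 N back at the hole end. I did not read it in between.
- **Last checks:** the final wrist pictures show the block flat and centred on the mat and the cover still level on the bowl. The reamer and measuring cup appear where they were; the carafe was not in clear view, but the arm never went down near it. No check failed at the end.
- **Disagreement:** my first overhead estimate of the bowl was about 8 mm off. I used the wrist-camera fit instead.

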